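# Empty the grinding balls from the lidded tipping box

### The job

Empty the three steel grinding balls out of the small clear-lidded metal box on the tipping stand into the white catch tray under its pouring lip. First swing the lid fully back by its side lever until it snaps past its detent and stays open, and only then tip the box by the lever on its other side. When the balls lie in the tray, lower the box back level on its rest with the lid still open, let go, and leave the other boxes and bottles alone.

Things in the scene. Friction and masses are not known exactly. Their poses are not given: they have to be found in the camera images.
- stand: grey tipping stand fixed to the bench, base 215 x 116 mm, carrying a metal box (100 x 56 x 36 mm) with a clear lid. Origin on the bench below the tipping axis; z up, x from the pouring side to the rear. The pouring side faces away from the robot, within 0.32 rad. Two 5 mm uprights at y = -36 and 36 mm are 94 mm high. The box floor is 80 mm high, its pouring wall slopes at 45 degrees.
- tray (a point): white open catch tray fixed on the stand below the pouring lip, 110 mm (stand's x) by 96 mm (y), walls 3 mm; this point is the centre of its inner floor, 9 mm above the bench; rim 48 mm above the bench. In the stand's frame (-60, 0, 9) mm. A tall black computer stands on the bench from x 0.67, y 0.12 to 0.28 m: come in from the robot's side.
- lid (a joint): angle of the lid to the box, rad: 0 shut, 2.2 at its stop (then 36 degrees beyond upright). It turns about the stand's +y axis: front edge up and back towards the stand's +x. An over-centre spring pulls it shut (at most 2 N at the lever, weight included) until about 1.8 rad, then snaps it open and holds it; past the detent means over 1.9.
- lid_hinge (a point): on the lid's hinge axis, which runs along the stand's y axis at the rear rim of the box; with the box level at (62, 0, 117) mm in the stand's frame. The lid reaches 100 mm from it and is 58 mm wide.
- tip (a joint): tipping angle of the box, rad: 0 level on its rest, stop at 1.15. It turns about the stand's -y axis, through (0, 0, 80) mm in the stand's frame: the rear goes up and over towards -x. The balls roll out from about 0.8 to 1.0 rad. Takes about 2 N at the lever; let go, it falls back or stays near the stop.
- lid_grip (a point): middle of the black grip sleeve (10 mm diameter, 50 mm long, along the stand's y axis) of the lid's lever, a bar sticking out from the lid on the stand's -y side, 55 mm from the lid's hinge axis. Lid shut, box level: (7, -90, 123) mm in the stand's frame. Pinch it from above across the stand's x axis; it can turn between the fingers.
- tip_grip (a point): middle of the black grip sleeve (10 mm diameter, 50 mm long, along the stand's y axis) of the tipping lever, a bar sticking out from the rear of the box on the stand's +y side. Box level: (75, 90, 98) mm in the stand's frame. Pinch it from above across the stand's x axis; it can turn between the fingers.
- ball_a: bright steel grinding ball, 14 mm diameter, 12 g, loose in the metal box at the start; origin at its centre
- ball_b: bright steel grinding ball, 14 mm diameter, 12 g, loose in the metal box at the start; origin at its centre
- ball_c: bright steel grinding ball, 14 mm diameter, 12 g, loose in the metal box at the start; origin at its centre
- tip_box: pipette-tip box, 76 x 118 x 68 mm, a bystander to leave alone; origin at the centre of its underside
- slide_box: flat green slide box, 90 x 156 x 33 mm, a bystander to leave alone; origin at the centre of its underside
- bottle_white: white bottle, 54 x 55 x 106 mm, a bystander to leave alone; origin at the centre of its underside

How it is judged:
By the outcome, as a careful person would: the job done as asked, in the order asked, and still so for the second after the job is handed in, with the robot touching nothing.
It also fails if it takes over 56 s, if anything falls off the work surface, if the arm or the gripper's body presses on something with over 40 N, if the wrist force passes 120 N, or if a joint passes its speed limit or range.

### The arm

A 7-joint arm with a two-finger parallel gripper is mounted at the origin on a cart in front of the work surface, level with it; the furniture and walls round the work are solid. World frame = base frame: x ahead of the robot, y to its left, z up, the work surface at z = 0. Lengths are in m, angles in degrees, forces in N, time in s.
With the tool pointing down it reaches from about 0.425 to 1.025 m from the base axis. Payload 9.4 kg.
Tool frame: the origin (TCP) lies on the centre line of the jaws, within the pads' length; the fingertips stand 19 mm ahead of it and the grasp point (between the pads) is the TCP; y points along the fingers, z is the direction in which the jaws open and shut, and the axes are right-handed (so a half turn about y gives the same grasp; the last joint's range is limited). The gripper opens to 93 mm and grips with 3 to 60 N. Pads are 15 mm wide; open, the fingers measure 128 mm over their backs; the gripper's body (75 mm by 188 mm) begins 65 mm behind the grasp point.
Start: joints at [-67.821, 34.337, -0.143, 91.639, 0.103, 54.024, -4.572], TCP at [0.324, 0.648, 0.238] pointing down, gripper open.
Joint ranges: [-147.43, 147.43], [-19.82, 112.94], [-74.19, 73.91], [6.32, 146.72], [-59.91, 239.91], [6.04, 106.73], [-150.56, 150.56]. Speed limits (degrees/s): [127.2, 127.2, 172.46, 172.46, 180, 180, 180].

### API

Orientations are given as [roll, pitch, yaw] about the fixed x, y, z axes, in that order (R = Rz(yaw) Ry(pitch) Rx(roll)).
In Python, from workcell import r gives the robot as it stands.
- The arm moves only by the tool step_arm, never from a script. Its argument "steps" is a list of rows, each an object of numbers: "dx", "dy", "dz": the shift along the world's x, y, z in cm; "roll": the turn about the world's z in degrees; "fingers": the closure in counts, from 0 (fully open) to 255 (shut). In form: [{"dx": .., "dy": .., "dz": .., "roll": .., "fingers": ..}, ...]. A call has 1 to 12 rows; each row is the pose to reach, as a shift and turn from the pose commanded when the call began; what a row does not reach only later rows make up. A row lasts 1/12 s, in which the tool goes at most 41.7 mm and 7.16 degrees, less where a joint would pass 70% of its speed; a pose out of reach is approached as far as the arm can. A call with a gripper value outside its range is refused whole. The fingers move at their own pace and stop on an object; the grip force is fixed at half the most. Time passes only in rows, so rows that repeat a pose let the fingers close. It gives the time, the measured TCP pose, the force and the opening at its end, in the units of the state.
- r.observe(): the state, without advancing time (a new reading comes with each control period).
- r.get_image(name): name is "scene" or "top" or "wrist"; returns a dict with "frame" (480x640x3 uint8, blue, green, red), "fx", "fy", "cx", "cy" (pixels), "k1" (the pictures are not rectified: a ray, as slopes to the right and down, at radius r is drawn at 1 + k1 r^2 times it, then the intrinsics apply), "R" (3x3) and "t" (3): a world point X has camera coordinates R X + t. Camera axes: x right, y down, z forward; pixel columns grow to the right and rows downward; lengths in m; the calibration is good to about 2 mm. A picture is of the moment at which its call begins. There is no depth.
- r.hand_in(): hands the job in, once; it reports no verdict.
The state is a dict: "clock": time; "q": joint angles; "joint_vel": joint speeds; "effort": joint torques, N m; "position": TCP position; "tcp_rot": TCP orientation; "wrist_force": force on the tool from outside, world axes, zero at the start; "wrist_torque": the same for the moment, N m; "opening": opening from 0.0 (shut) to 1.0 (fully open).
Only numpy, scipy, OpenCV 4.12 (cv2) and the standard library are available. Lean on these libraries where they do the work, as an engineer would, in place of code of your own. Each camera call takes 0.05 s, during which the arm holds its last target.

## Working session

There is one attempt and no reset: what is moved stays moved. The work goes in short steps, Python scripts to look and compute and a tool call to move; the robot and the scene stay as the last step left them, time stands still between calls to the robot, and variables do not carry over. Pictures are saved under pics/ and viewed, and the job is handed in when it is done.

Besides the shell and the picture viewer there is one more tool, called after "Request:" as name(argument=value, ...) on one line, values as JSON. step_arm: Moves the arm, as the interface text tells. Its arguments: {"type":"object","properties":{"steps":{"type":"array","items":{"type":"object","properties":{"dx":{"type":"number"},"dy":{"type":"number"},"dz":{"type":"number"},"roll":{"type":"number"},"fingers":{"type":"number"}}}}},"required":["steps"]}

```bash
mkdir -p pics; ls
python3 - <<'E'
from workcell import r
import cv2
print(r.observe())
for n in ("scene","top","wrist"):
    d=r.get_image(n); cv2.imwrite(f"pics/{n}0.png",d["frame"]); print(n,d["fx"],d["fy"],d["cx"],d["cy"],d["k1"],d["R"],d["t"])
E
```

```text
pics
{'clock': 0.0, 'q': array([-67.8230398 ,  34.38395921,  -0.14619773,  91.68092384,
         0.10384146,  54.02505615,  -4.57089022]), 'joint_vel': array([-0.02755178, -0.15140433,  0.00866441, -0.06244115,  0.07822673,
       -0.00235934, -0.0692736 ]), 'effort': array([-5.80216183e-04, -7.65039825e+01,  1.49660803e+00, -2.52354079e+01,
       -5.24911622e-02,  1.65743806e-02,  1.22309580e-04]), 'position': array([0.32410643, 0.6479972 , 0.23676692]), 'tcp_rot': array([-9.00894136e+01, -8.53011691e-03, -2.65660605e+01]), 'wrist_force': array([-0.56286174,  0.28175968,  0.42153535]), 'wrist_torque': array([ 0.01924123, -0.00910891,  0.00406972]), 'opening': 0.9975140215561633}
scene 613.0534620688084 613.0534620688084 317.9484568209838 247.60660745181605 -0.1246892018643964 [[-0.98953501  0.14416575 -0.00605769]
 [ 0.09202396  0.59819128 -0.796052  ]
 [-0.11113978 -0.78827878 -0.60519792]] [0.53282494 0.03115205 2.00823029]
top 511.26076607301985 511.26076607301985 322.93856720486605 242.75248336306902 0.036897288305537665 [[-0.00257639 -0.99997305 -0.0068744 ]
 [-0.98907327  0.0035615  -0.14738178]
 [ 0.14740229  0.00641957 -0.98905579]] [0.03824809 0.56495107 1.26551452]
wrist 401.4839425606464 401.4839425606464 322.55530678282656 245.01948574276759 -0.007742614102346355 [[ 0.44727536  0.89439472 -0.00168473]
 [ 0.85329476 -0.42615582  0.3004651 ]
 [ 0.26801644 -0.1358282  -0.95379132]] [-0.72372486 -0.03542204  0.39279036]
```

View pics/scene0.png

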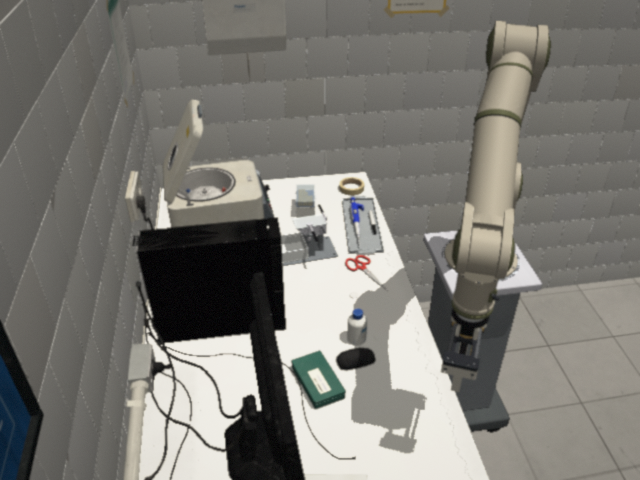

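View pics/top0.png

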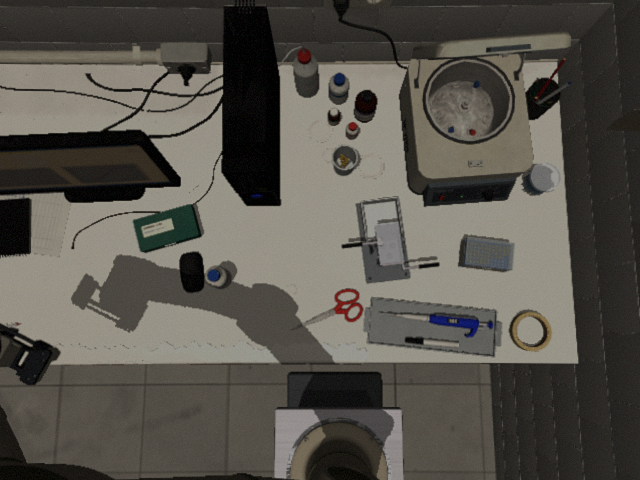

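The top view shows the stand near (385,240), with the tray towards the top (away from the robot). The lid grip is at lower right (425,263) or at left (352,244); I'll enlarge to tell which.

```bash
cat > h.py <<'E'
import numpy as np, cv2
from workcell import r
def proj(d,X):
    X=np.atleast_2d(X); c=X@np.array(d["R"]).T+np.array(d["t"])
    s=c[:,:2]/c[:,2:]; f=1+d["k1"]*(s**2).sum(1,keepdims=True)
    return s*f*[d["fx"],d["fy"]]+[d["cx"],d["cy"]]
def ray(d,uv):
    p=(np.array(uv,float)-[d["cx"],d["cy"]])/[d["fx"],d["fy"]]; s=p.copy()
    for _ in range(20): s=p/(1+d["k1"]*(s@s))
    R=np.array(d["R"]); o=-R.T@np.array(d["t"]); v=R.T@np.array([*s,1]); return o,v
def atz(d,uv,z):
    o,v=ray(d,uv); return o+v*(z-o[2])/v[2]
def crop(d,x0,y0,w,h,k,name):
    c=d["frame"][y0:y0+h,x0:x0+w]; cv2.imwrite("pics/"+name,cv2.resize(c,None,fx=k,fy=k,interpolation=cv2.INTER_CUBIC))
E
python3 - <<'E'
from h import *
crop(r.get_image("top"),330,185,120,105,6,"t1.png")
crop(r.get_image("scene"),265,170,100,100,6,"s1.png")
E
```

```text
(no output)
```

View pics/t1.png

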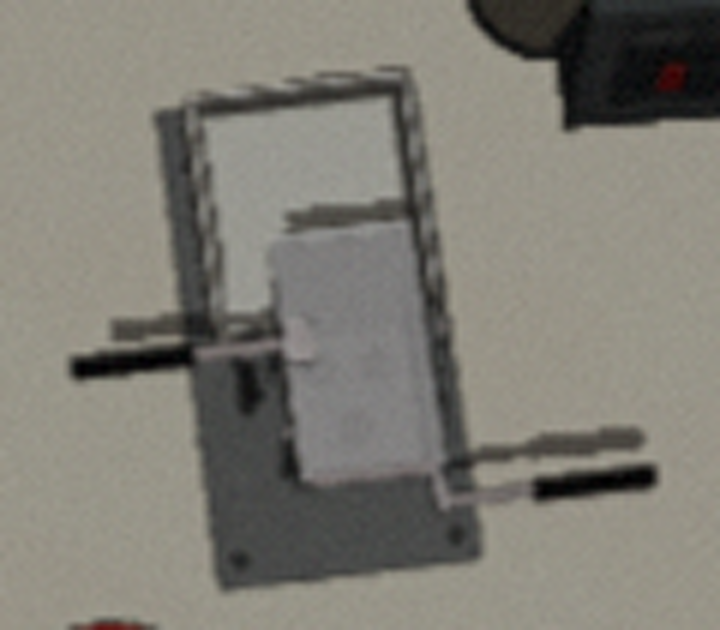

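View pics/s1.png

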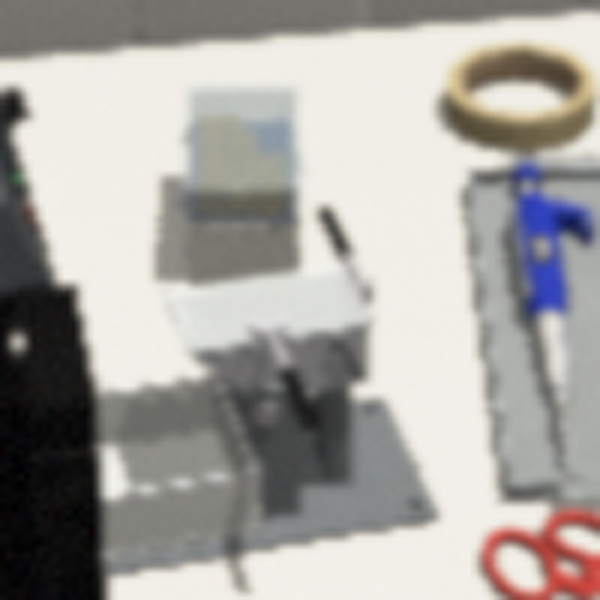

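```bash
cat > fit.py <<'E'
from h import *
from scipy.optimize import least_squares
T=r.get_image("top"); S=r.get_image("scene")
px=lambda x0,y0,u,v:np.array([x0+(u+.5)/6-.5,y0+(v+.5)/6-.5])
obs=[(T,px(330,185,75,367),(7,-115,123)),(T,px(330,185,194,353),(7,-65,123)),
(T,px(330,185,536,489),(75,65,98)),(T,px(330,185,655,475),(75,115,98)),
(T,px(330,185,188,98),(-115,-48,48)),(T,px(330,185,408,72),(-115,48,48)),
(S,px(265,170,325,212),(75,115,98)),(S,px(265,170,352,262),(75,65,98)),
(S,px(265,170,283,370),(7,-65,123)),(S,px(265,170,312,428),(7,-115,123))]
def W(p,X):
    c,s=np.cos(p[2]),np.sin(p[2]); X=np.array(X)/1000.
    return np.array([p[0]+c*X[0]-s*X[1],p[1]+s*X[0]+c*X[1],X[2]])
f=lambda p:np.concatenate([proj(d,W(p,X))[0]-uv for d,uv,X in obs])
if __name__=="__main__":
    s=least_squares(f,[.6,-.13,np.pi],loss="soft_l1"); print(s.x,np.degrees(s.x[2])); print(f(s.x).reshape(-1,2).round(1))
    for n,X in dict(lid=(7,-90,123),tip=(75,90,98),hinge=(62,0,117)).items(): print(n,W(s.x,X))
    np.save("pose.npy",s.x)
E
python3 fit.py
```

```text
[ 0.56419616 -0.12175281  3.25502993] 186.4994772174911
[[-0.6  0.6]
 [ 0.3  0.5]
 [-0.6  0.7]
 [ 0.1  0.6]
 [-0.2 -0.1]
 [ 0.1 -0.1]
 [-0.9 -0.4]
 [-1.6 -0.9]
 [-0.3  0.1]
 [-1.1 -0.4]]
lid [ 0.54705367 -0.03312361  0.123     ]
tip [ 0.49986566 -0.21966393  0.098     ]
hinge [ 0.50259464 -0.12877085  0.117     ]
```

The fit agrees to within about 1 px: the lid grip is at (0.547,-0.033,0.123), the tip grip at (0.500,-0.220,0.098) and the stand yaw is 186.5°. Jaws need a -57° turn. I'll travel to the lid grip first.

Request:
step_arm(steps=[{"dx": 0.4,"dy": -1.5},{"dx": 1.0,"dy": -4.5},{"dx": 1.8,"dy": -8},{"dx": 2.7,"dy": -12},{"dx": 3.5,"dy": -16},{"dx": 4.5,"dy": -20},{"dx": 5.5,"dy": -24},{"dx": 6.5,"dy": -28},{"dx": 7.6,"dy": -32,"roll": -6},{"dx": 9.2,"dy": -35.7,"roll": -12},{"dx": 10.8,"dy": -39.3,"roll": -19},{"dx": 12.4,"dy": -43,"roll": -26}])

```text
invalid input at $.steps[0]: expected keys dx, dy, dz, roll, fingers
```

Request:
step_arm(steps=[{"dx": 1.6,"dy": -3.7,"roll": -6},{"dx": 3.2,"dy": -7.4,"roll": -12},{"dx": 4.8,"dy": -11,"roll": -18},{"dx": 6.4,"dy": -14.7,"roll": -23},{"dx": 8,"dy": -18.5,"roll": -27},{"dx": 9.1,"dy": -22,"roll": -30},{"dx": 9.8,"dy": -24.2,"roll": -31},{"dx": 9.9,"dy": -25.1,"roll": -31},{"dx": 9.9,"dy": -25.1,"roll": -31}])

```text
invalid input at $.steps[0]: expected keys dx, dy, dz, roll, fingers
```

Run:
```python
from h import *
o=r.observe(); print(o["clock"],o["position"],o["tcp_rot"],o["q"])
d=r.get_image("wrist"); cv2.imwrite("pics/w1.png",d["frame"])
print(proj(d,[[.547,-.033,.123],[.4999,-.2197,.098]]), -np.array(d["R"]).T@d["t"])
```

```text
0.35 [0.32432966 0.6482864  0.23741521] [-9.00207225e+01 -6.23080473e-03 -2.65743966e+01] [-67.81838275  34.34830887  -0.14331253  91.64918247   0.10557993
  54.0237868   -4.57315627]
[[-146.65670152  689.51325574]
 [-265.67727116  678.91841624]] [0.24873085 0.68569284 0.38462848]
```

View pics/w1.png

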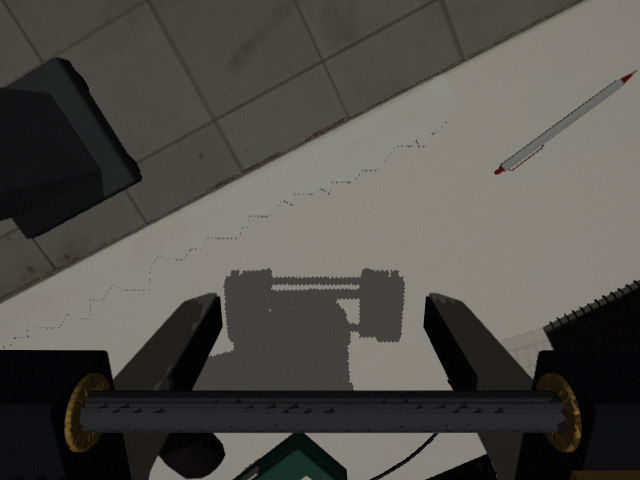

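The calls were refused because every key is needed, so the arm did not move. The wrist view shows the open fingers at about (215,300) and (430,300), with empty bench between them.

Request:
step_arm(steps=[{"dx": 0.4,"dy": -1.5,"dz": 0,"roll": 0,"fingers": 0},{"dx": 1.0,"dy": -4.5,"dz": 0,"roll": 0,"fingers": 0},{"dx": 1.8,"dy": -8,"dz": 0,"roll": 0,"fingers": 0},{"dx": 2.7,"dy": -12,"dz": 0,"roll": 0,"fingers": 0},{"dx": 3.5,"dy": -16,"dz": 0,"roll": 0,"fingers": 0},{"dx": 4.5,"dy": -20,"dz": 0,"roll": 0,"fingers": 0},{"dx": 5.5,"dy": -24,"dz": 0,"roll": 0,"fingers": 0},{"dx": 6.5,"dy": -28,"dz": 0,"roll": 0,"fingers": 0},{"dx": 7.6,"dy": -32,"dz": 0,"roll": -6,"fingers": 0},{"dx": 9.2,"dy": -35.7,"dz": 0,"roll": -12,"fingers": 0},{"dx": 10.8,"dy": -39.3,"dz": 0,"roll": -19,"fingers": 0},{"dx": 12.4,"dy": -43,"dz": 0,"roll": -26,"fingers": 0}])

```text
clock: 1.4
position: [0.4488, 0.2167, 0.2381]
tcp_rot: [-89.9, 0.0, -52.9]
wrist_force: [0.6, 0.7, 1.0]
opening: 0.997
```

Request:
step_arm(steps=[{"dx": 1.6,"dy": -3.7,"dz": 0,"roll": -6,"fingers": 0},{"dx": 3.2,"dy": -7.4,"dz": 0,"roll": -12,"fingers": 0},{"dx": 4.8,"dy": -11,"dz": 0,"roll": -18,"fingers": 0},{"dx": 6.4,"dy": -14.7,"dz": 0,"roll": -23,"fingers": 0},{"dx": 8,"dy": -18.5,"dz": 0,"roll": -27,"fingers": 0},{"dx": 9.1,"dy": -22,"dz": 0,"roll": -30,"fingers": 0},{"dx": 9.8,"dy": -24.2,"dz": 0,"roll": -31,"fingers": 0},{"dx": 9.9,"dy": -25.1,"dz": 0,"roll": -31,"fingers": 0},{"dx": 9.9,"dy": -25.1,"dz": 0,"roll": -31,"fingers": 0}])

```text
clock: 2.15
position: [0.5474, -0.0349, 0.2377]
tcp_rot: [-90.0, -0.0, -83.8]
wrist_force: [-0.3, -0.1, -0.2]
opening: 1.001
```

Run:
```python
from h import *
o=r.observe(); print(o["clock"],o["position"],o["tcp_rot"],o["q"])
d=r.get_image("wrist"); cv2.imwrite("pics/w2.png",d["frame"])
print(proj(d,[[.547,-.033,.123],[.4999,-.2197,.098]]), -np.array(d["R"]).T@d["t"])
```

```text
2.15 [ 0.54738712 -0.03486989  0.23769769] [-8.99910341e+01 -4.32006213e-02 -8.37532434e+01] [-15.32717925  22.93398563  17.9440123  115.73358482 -10.12059128
  42.77289057  14.98934606]
[[322.84100839 244.05901613]
 [246.42519692 431.39114935]] [0.53768019 0.0484039  0.38485328]
```

View pics/w2.png

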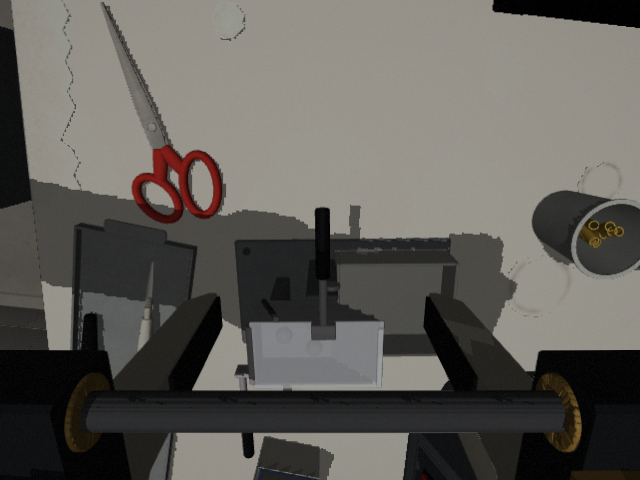

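The wrist view puts the lid grip sleeve centre at about (322,242), 2 px from the predicted (323,244). I'll go down and pinch.

Request:
step_arm(steps=[{"dx": 0,"dy": 0.2,"dz": -2,"roll": 0.3,"fingers": 0},{"dx": 0,"dy": 0.2,"dz": -5,"roll": 0.3,"fingers": 0},{"dx": 0,"dy": 0.2,"dz": -8,"roll": 0.3,"fingers": 0},{"dx": 0,"dy": 0.2,"dz": -10.5,"roll": 0.3,"fingers": 0},{"dx": 0,"dy": 0.2,"dz": -11.5,"roll": 0.3,"fingers": 0},{"dx": 0,"dy": 0.2,"dz": -11.5,"roll": 0.3,"fingers": 120},{"dx": 0,"dy": 0.2,"dz": -11.5,"roll": 0.3,"fingers": 255},{"dx": 0,"dy": 0.2,"dz": -11.5,"roll": 0.3,"fingers": 255},{"dx": 0,"dy": 0.2,"dz": -11.5,"roll": 0.3,"fingers": 255},{"dx": 0,"dy": 0.2,"dz": -11.5,"roll": 0.3,"fingers": 255}])

```text
clock: 3.03
position: [0.548, -0.0304, 0.1239]
tcp_rot: [-89.9, -0.0, -83.3]
wrist_force: [-0.1, -0.8, 0.4]
opening: 0.693
```

Request:
step_arm(steps=[{"dx": 0,"dy": 0,"dz": 0,"roll": 0,"fingers": 255},{"dx": 0,"dy": 0,"dz": 0,"roll": 0,"fingers": 255},{"dx": 0,"dy": 0,"dz": 0,"roll": 0,"fingers": 255},{"dx": 0,"dy": 0,"dz": 0,"roll": 0,"fingers": 255}])

```text
clock: 3.37
position: [0.5474, -0.0306, 0.1228]
tcp_rot: [-90.0, -0.0, -83.3]
wrist_force: [-0.1, -0.0, 0.8]
opening: 0.403
```

Run:
```python
from h import *
from fit import W
d=r.get_image("wrist"); cv2.imwrite("pics/w3.png",d["frame"])
p=np.load("pose.npy"); o=r.observe(); print(o["position"],o["opening"],o["wrist_force"])
h=np.array([62,-90,117]); v=np.array([-55,6])
g0=W(p,(7,-90,123))
for th in np.arange(0,2.21,.1):
    c,s=np.cos(th),np.sin(th)
    X=(h[0]+v[0]*c+v[1]*s,-90,h[2]-v[0]*s+v[1]*c); print(round(th,2),((W(p,X)-g0)*100).round(2))
```

```text
[ 0.54730558 -0.030631    0.12260383] 0.2752774467640278 [ 1.03559821 -0.98983574  0.22023137]
0.0 [0. 0. 0.]
0.1 [-0.09 -0.01  0.55]
0.2 [-0.23 -0.03  1.08]
0.3 [-0.42 -0.05  1.6 ]
0.4 [-0.66 -0.08  2.09]
0.5 [-0.95 -0.11  2.56]
0.6 [-1.29 -0.15  3.  ]
0.7 [-1.67 -0.19  3.4 ]
0.8 [-2.09 -0.24  3.76]
0.9 [-2.53 -0.29  4.08]
1.0 [-3.01 -0.34  4.35]
1.1 [-3.52 -0.4   4.57]
1.2 [-4.04 -0.46  4.74]
1.3 [-4.58 -0.52  4.86]
1.4 [-5.12 -0.58  4.92]
1.5 [-5.67 -0.65  4.93]
1.6 [-6.22 -0.71  4.88]
1.7 [-6.76 -0.77  4.78]
1.8 [-7.29 -0.83  4.62]
1.9 [-7.8  -0.89  4.41]
2.0 [-8.28 -0.94  4.15]
2.1 [-8.74 -1.    3.84]
2.2 [-9.16 -1.04  3.49]
```

View pics/w3.png

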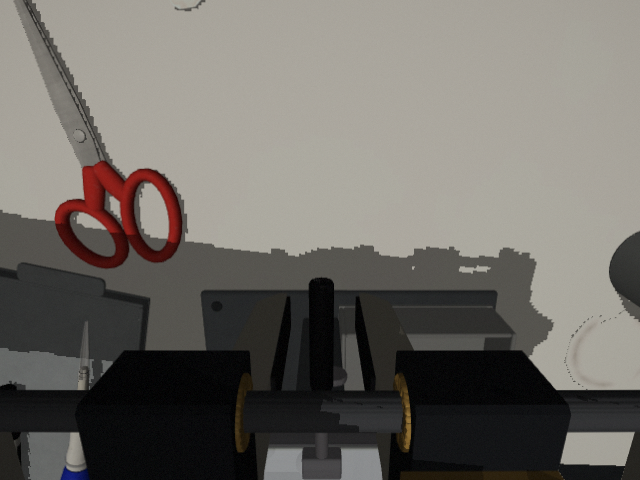

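The sleeve sits between the pads at (320,340), and the fingers are still closing (0.28). I'll wait for them to finish.

Request:
step_arm(steps=[{"dx": 0,"dy": 0,"dz": 0,"roll": 0,"fingers": 255},{"dx": 0,"dy": 0,"dz": 0,"roll": 0,"fingers": 255},{"dx": 0,"dy": 0,"dz": 0,"roll": 0,"fingers": 255},{"dx": 0,"dy": 0,"dz": 0,"roll": 0,"fingers": 255},{"dx": 0,"dy": 0,"dz": 0,"roll": 0,"fingers": 255}])

```text
clock: 3.93
position: [0.5469, -0.0307, 0.1225]
tcp_rot: [-90.1, 0.0, -83.3]
wrist_force: [-2.1, -0.5, 0.4]
opening: 0.094
```

Request:
step_arm(steps=[{"dx": -0.1,"dy": 0,"dz": 0.55,"roll": 0,"fingers": 255},{"dx": -0.2,"dy": 0,"dz": 1.1,"roll": 0,"fingers": 255},{"dx": -0.4,"dy": -0.05,"dz": 1.6,"roll": 0,"fingers": 255},{"dx": -0.65,"dy": -0.1,"dz": 2.1,"roll": 0,"fingers": 255},{"dx": -0.95,"dy": -0.1,"dz": 2.55,"roll": 0,"fingers": 255},{"dx": -1.3,"dy": -0.15,"dz": 3.0,"roll": 0,"fingers": 255},{"dx": -1.65,"dy": -0.2,"dz": 3.4,"roll": 0,"fingers": 255},{"dx": -2.1,"dy": -0.25,"dz": 3.75,"roll": 0,"fingers": 255},{"dx": -2.1,"dy": -0.25,"dz": 3.75,"roll": 0,"fingers": 255}])

```text
clock: 4.68
position: [0.5277, -0.0329, 0.1618]
tcp_rot: [-89.7, -0.0, -83.3]
wrist_force: [6.1, 0.8, 1.4]
opening: 0.098
```

Run:
```python
from h import *
d=r.get_image("wrist"); cv2.imwrite("pics/w4.png",d["frame"])
o=r.observe(); print(o["position"],o["opening"],o["wrist_force"])
```

```text
[ 0.52788384 -0.0328392   0.16164666] 0.09999944797249773 [5.3567771  1.68058062 2.26291787]
```

View pics/w4.png

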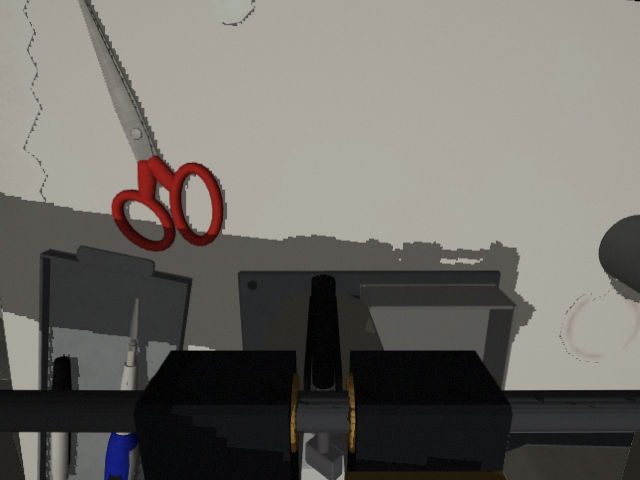

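The lever is held between the pads, with the sleeve at (322,330), and it is coming along. Continuing the arc.

Request:
step_arm(steps=[{"dx": -0.45,"dy": -0.05,"dz": 0.3,"roll": 0,"fingers": 255},{"dx": -0.95,"dy": -0.1,"dz": 0.6,"roll": 0,"fingers": 255},{"dx": -1.45,"dy": -0.15,"dz": 0.8,"roll": 0,"fingers": 255},{"dx": -1.95,"dy": -0.2,"dz": 0.95,"roll": 0,"fingers": 255},{"dx": -2.5,"dy": -0.3,"dz": 1.1,"roll": 0,"fingers": 255},{"dx": -3.05,"dy": -0.35,"dz": 1.15,"roll": 0,"fingers": 255},{"dx": -3.6,"dy": -0.4,"dz": 1.15,"roll": 0,"fingers": 255},{"dx": -4.15,"dy": -0.45,"dz": 1.1,"roll": 0,"fingers": 255},{"dx": -4.15,"dy": -0.45,"dz": 1.1,"roll": 0,"fingers": 255}])

```text
clock: 5.48
position: [0.4848, -0.0377, 0.173]
tcp_rot: [-89.8, 0.0, -83.3]
wrist_force: [-1.9, 1.7, 18.2]
opening: 0.095
```

Request:
step_arm(steps=[{"dx": -0.55,"dy": -0.05,"dz": -0.1,"roll": 0,"fingers": 255},{"dx": -1.05,"dy": -0.1,"dz": -0.25,"roll": 0,"fingers": 255},{"dx": -1.55,"dy": -0.2,"dz": -0.45,"roll": 0,"fingers": 255},{"dx": -2.05,"dy": -0.25,"dz": -0.7,"roll": 0,"fingers": 255},{"dx": -2.5,"dy": -0.3,"dz": -1.05,"roll": 0,"fingers": 255},{"dx": -2.75,"dy": -0.3,"dz": -1.25,"roll": 0,"fingers": 255},{"dx": -2.75,"dy": -0.3,"dz": -1.25,"roll": 0,"fingers": 255}])

```text
clock: 6.07
position: [0.4566, -0.0411, 0.1583]
tcp_rot: [-90.0, -0.0, -83.3]
wrist_force: [1.9, -3.3, 1.7]
opening: 0.097
```

Run:
```python
from h import *
d=r.get_image("wrist"); cv2.imwrite("pics/w5.png",d["frame"])
crop(r.get_image("scene"),265,170,100,100,6,"s5.png")
o=r.observe(); print(o["clock"],o["position"],o["opening"],o["wrist_force"],o["q"])
```

```text
6.1667 [ 0.45690051 -0.04104947  0.15849328] 0.09738453136492067 [ 0.23053175 -3.66786926  2.53352964] [-12.5446221   24.37095851  14.4213766  130.72490768 -13.37406418
  26.26614446  19.37676905]
```

View pics/w5.png

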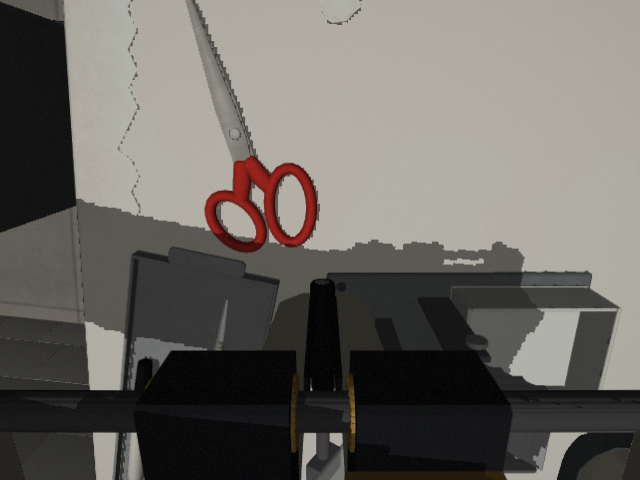

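View pics/s5.png

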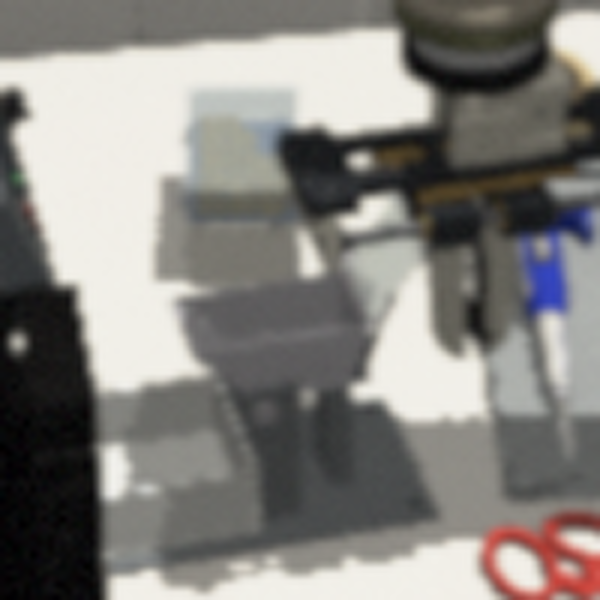

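The scene crop shows the lid swung back, with its plate at (380,270) leaning rearward. By pose the lever is at about 2.17 rad. Releasing it and lifting straight up.

Request:
step_arm(steps=[{"dx": 0,"dy": 0,"dz": 0,"roll": 0,"fingers": 60},{"dx": 0,"dy": 0,"dz": 0,"roll": 0,"fingers": 60},{"dx": 0,"dy": 0,"dz": 0,"roll": 0,"fingers": 60},{"dx": 0,"dy": 0,"dz": 0,"roll": 0,"fingers": 60},{"dx": 0,"dy": 0,"dz": 0,"roll": 0,"fingers": 0},{"dx": 0,"dy": 0,"dz": 0,"roll": 0,"fingers": 0},{"dx": 0,"dy": 0,"dz": 2,"roll": 0,"fingers": 0},{"dx": 0,"dy": 0,"dz": 5,"roll": 0,"fingers": 0},{"dx": 0,"dy": 0,"dz": 8.5,"roll": 0,"fingers": 0},{"dx": 0,"dy": 0,"dz": 11,"roll": 0,"fingers": 0},{"dx": 0,"dy": 0,"dz": 12,"roll": 0,"fingers": 0},{"dx": 0,"dy": 0,"dz": 12,"roll": 0,"fingers": 0}])

```text
clock: 7.17
position: [0.4584, -0.0405, 0.281]
tcp_rot: [-89.7, 0.0, -83.3]
wrist_force: [0.2, -0.0, -1.0]
opening: 0.907
```

Run:
```python
from h import *
d=r.get_image("wrist"); cv2.imwrite("pics/w6.png",d["frame"])
crop(r.get_image("scene"),265,170,100,100,6,"s6.png")
```

```text
(no output)
```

View pics/w6.png

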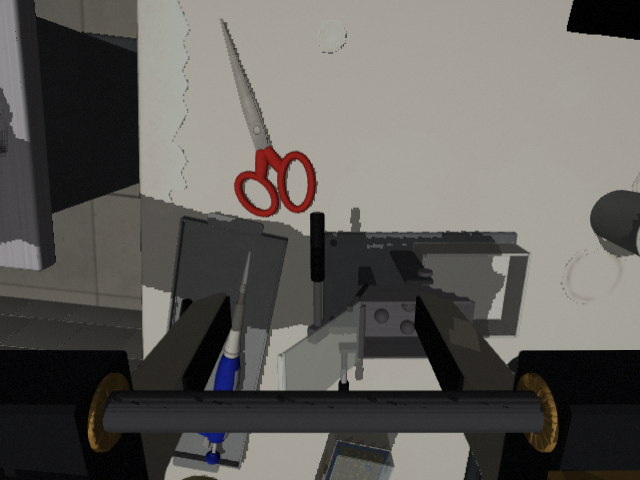

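View pics/s6.png

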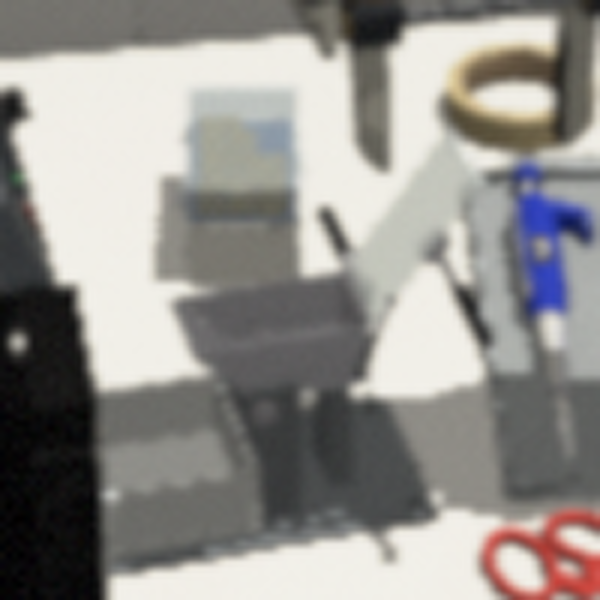

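The lid stays open by itself, with its lever at (317,245) and two balls visible in the box at (382,316) and (408,326). Next, over to the tipping lever.

Request:
step_arm(steps=[{"dx": 0.3,"dy": -1.5,"dz": 0,"roll": 0,"fingers": 0},{"dx": 1,"dy": -4.5,"dz": 0,"roll": 0,"fingers": 0},{"dx": 1.8,"dy": -8,"dz": 0,"roll": 0,"fingers": 0},{"dx": 2.7,"dy": -11.5,"dz": 0,"roll": 0,"fingers": 0},{"dx": 3.5,"dy": -15,"dz": 0,"roll": 0,"fingers": 0},{"dx": 4,"dy": -17.2,"dz": 0,"roll": 0,"fingers": 0},{"dx": 4.2,"dy": -17.9,"dz": 0,"roll": 0,"fingers": 0},{"dx": 4.2,"dy": -17.9,"dz": -3,"roll": 0,"fingers": 0},{"dx": 4.2,"dy": -17.9,"dz": -6,"roll": 0,"fingers": 0},{"dx": 4.2,"dy": -17.9,"dz": -7,"roll": 0,"fingers": 0},{"dx": 4.2,"dy": -17.9,"dz": -7,"roll": 0,"fingers": 0}])

```text
clock: 8.18
position: [0.4975, -0.2182, 0.2055]
tcp_rot: [-90.4, 0.2, -83.2]
wrist_force: [-0.6, 0.6, 0.7]
opening: 1.0
```

Run:
```python
from h import *
d=r.get_image("wrist"); cv2.imwrite("pics/w7.png",d["frame"])
o=r.observe(); print(o["clock"],o["position"],o["opening"],o["tcp_rot"],o["q"])
print(proj(d,[[.4999,-.2197,.098]]))
```

```text
8.2333 [ 0.49845917 -0.21878368  0.20729714] 1.0039075809487936 [-9.02114448e+01  8.96979041e-02 -8.32549665e+01] [  3.33173921  25.38643283  20.17019716 117.91851393 -13.52406407
  39.08857379  39.04501333]
[[327.43485669 253.08643208]]
```

View pics/w7.png

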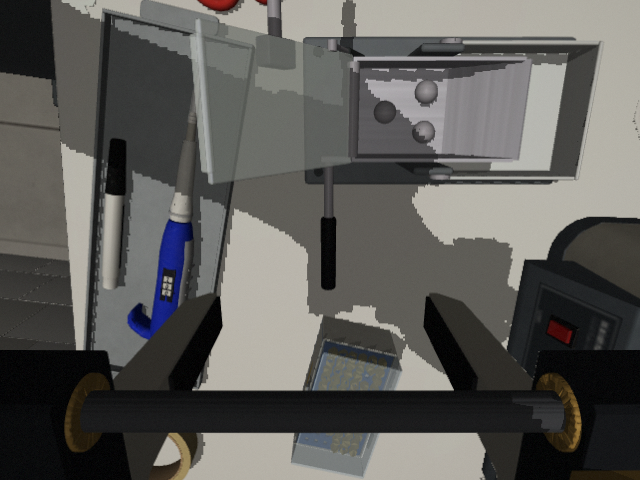

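The tip sleeve centre is at (328,252), 1 px from prediction. All three balls are visible in the box at (385,112), (426,92) and (424,131). Descending, 3 mm high for lid/camera clearance.

Request:
step_arm(steps=[{"dx": 0,"dy": 0,"dz": -2,"roll": 0,"fingers": 0},{"dx": 0,"dy": 0,"dz": -5,"roll": 0,"fingers": 0},{"dx": 0,"dy": 0,"dz": -8,"roll": 0,"fingers": 0},{"dx": 0,"dy": 0,"dz": -10,"roll": 0,"fingers": 0},{"dx": 0,"dy": 0,"dz": -10.6,"roll": 0,"fingers": 0},{"dx": 0,"dy": 0,"dz": -10.6,"roll": 0,"fingers": 100},{"dx": 0,"dy": 0,"dz": -10.6,"roll": 0,"fingers": 255},{"dx": 0,"dy": 0,"dz": -10.6,"roll": 0,"fingers": 255},{"dx": 0,"dy": 0,"dz": -10.6,"roll": 0,"fingers": 255},{"dx": 0,"dy": 0,"dz": -10.6,"roll": 0,"fingers": 255},{"dx": 0,"dy": 0,"dz": -10.6,"roll": 0,"fingers": 255},{"dx": 0,"dy": 0,"dz": -10.6,"roll": 0,"fingers": 255}])

```text
clock: 9.23
position: [0.4995, -0.2195, 0.1031]
tcp_rot: [-90.0, -0.0, -83.3]
wrist_force: [-0.4, -0.3, 0.5]
opening: 0.548
```

Request:
step_arm(steps=[{"dx": 0,"dy": 0,"dz": 0,"roll": 0,"fingers": 255},{"dx": 0,"dy": 0,"dz": 0,"roll": 0,"fingers": 255},{"dx": 0,"dy": 0,"dz": 0,"roll": 0,"fingers": 255},{"dx": 0,"dy": 0,"dz": 0,"roll": 0,"fingers": 255},{"dx": 0,"dy": 0,"dz": 0,"roll": 0,"fingers": 255},{"dx": 0,"dy": 0,"dz": 0,"roll": 0,"fingers": 255},{"dx": 0,"dy": 0,"dz": 0,"roll": 0,"fingers": 255},{"dx": 0,"dy": 0,"dz": 0,"roll": 0,"fingers": 255},{"dx": 0,"dy": 0,"dz": 0,"roll": 0,"fingers": 255}])

```text
clock: 9.98
position: [0.5006, -0.2195, 0.1027]
tcp_rot: [-89.9, -0.0, -83.2]
wrist_force: [6.0, 1.5, -2.5]
opening: 0.096
```

Run:
```python
from h import *
from fit import W
d=r.get_image("wrist"); cv2.imwrite("pics/w8.png",d["frame"])
p=np.load("pose.npy"); o=r.observe(); print(o["position"],o["opening"],o["wrist_force"])
g0=W(p,(75,90,98))
for th in np.arange(0,1.16,.05):
    c,s=np.cos(th),np.sin(th)
    print(round(th,2),((W(p,(75*c-18*s,90,80+75*s+18*c))-g0)*100).round(2))
```

```text
[ 0.50063214 -0.21948242  0.10267026] 0.09966683470790651 [ 4.90183747  0.45807883 -3.00295923]
0.0 [0. 0. 0.]
0.05 [0.1  0.01 0.37]
0.1 [0.22 0.02 0.74]
0.15 [0.35 0.04 1.1 ]
0.2 [0.5  0.06 1.45]
0.25 [0.67 0.08 1.8 ]
0.3 [0.86 0.1  2.14]
0.35 [1.07 0.12 2.46]
0.4 [1.28 0.15 2.78]
0.45 [1.52 0.17 3.08]
0.5 [1.77 0.2  3.38]
0.55 [2.03 0.23 3.65]
0.6 [2.31 0.26 3.92]
0.65 [2.6  0.3  4.17]
0.7 [2.9  0.33 4.41]
0.75 [3.22 0.37 4.63]
0.8 [3.54 0.4  4.83]
0.85 [3.88 0.44 5.02]
0.9 [4.22 0.48 5.19]
0.95 [4.57 0.52 5.35]
1.0 [4.93 0.56 5.48]
1.05 [5.3 0.6 5.6]
1.1 [5.67 0.65 5.7 ]
1.15 [6.04 0.69 5.78]
```

View pics/w8.png

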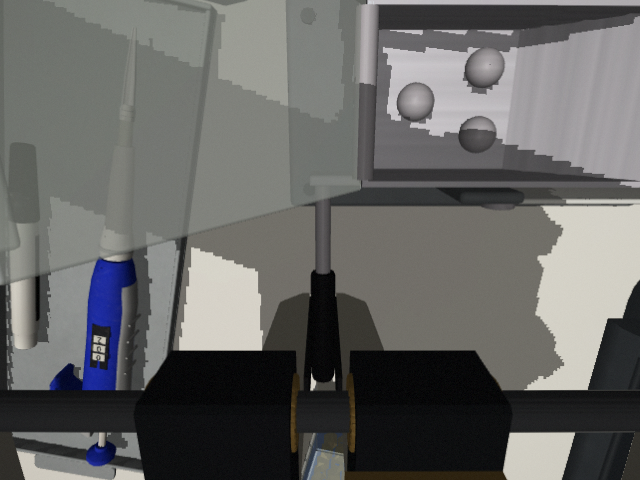

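The tip sleeve is pinched at (322,325), and the lid is clear of the hand. Tipping slowly.

Request:
step_arm(steps=[{"dx": 0.1,"dy": 0,"dz": 0.35,"roll": 0,"fingers": 255},{"dx": 0.2,"dy": 0,"dz": 0.75,"roll": 0,"fingers": 255},{"dx": 0.35,"dy": 0.05,"dz": 1.1,"roll": 0,"fingers": 255},{"dx": 0.5,"dy": 0.05,"dz": 1.45,"roll": 0,"fingers": 255},{"dx": 0.65,"dy": 0.1,"dz": 1.8,"roll": 0,"fingers": 255},{"dx": 0.85,"dy": 0.1,"dz": 2.15,"roll": 0,"fingers": 255},{"dx": 1.05,"dy": 0.1,"dz": 2.45,"roll": 0,"fingers": 255},{"dx": 1.3,"dy": 0.15,"dz": 2.8,"roll": 0,"fingers": 255},{"dx": 1.5,"dy": 0.15,"dz": 3.1,"roll": 0,"fingers": 255},{"dx": 1.75,"dy": 0.2,"dz": 3.4,"roll": 0,"fingers": 255},{"dx": 2.05,"dy": 0.25,"dz": 3.65,"roll": 0,"fingers": 255},{"dx": 2.3,"dy": 0.25,"dz": 3.9,"roll": 0,"fingers": 255}])

```text
clock: 11.13
position: [0.5212, -0.2171, 0.1417]
tcp_rot: [-90.1, 0.0, -83.3]
wrist_force: [-1.4, 0.0, -3.7]
opening: 0.099
```

Run:
```python
from h import *
d=r.get_image("wrist"); cv2.imwrite("pics/w9.png",d["frame"])
o=r.observe(); print(o["position"],o["opening"],o["wrist_force"],o["wrist_torque"])
```

```text
[ 0.52160895 -0.2170546   0.14213226] 0.09651607982364942 [-4.1743784  -0.70432531  1.71955203] [-0.05948025  0.97430026 -0.00192822]
```

View pics/w9.png

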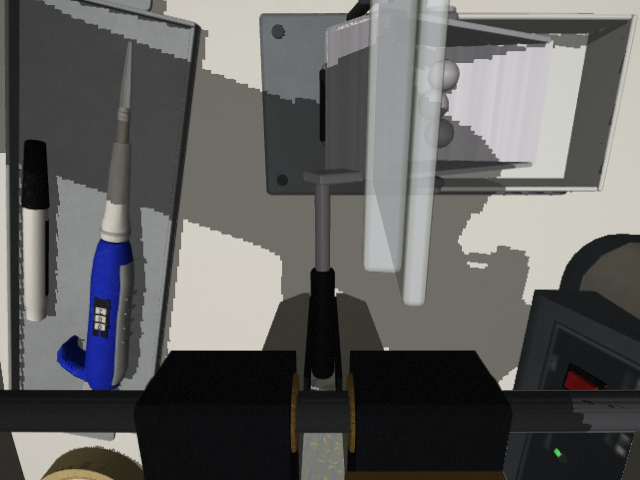

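The lid is upright and clear, and the three balls are gathered at the pouring wall, around (440,75) to (440,133). Continuing to about 1.1 rad.

Request:
step_arm(steps=[{"dx": 0.3,"dy": 0.05,"dz": 0.25,"roll": 0,"fingers": 255},{"dx": 0.6,"dy": 0.05,"dz": 0.5,"roll": 0,"fingers": 255},{"dx": 0.9,"dy": 0.1,"dz": 0.7,"roll": 0,"fingers": 255},{"dx": 1.25,"dy": 0.15,"dz": 0.9,"roll": 0,"fingers": 255},{"dx": 1.55,"dy": 0.2,"dz": 1.1,"roll": 0,"fingers": 255},{"dx": 1.9,"dy": 0.2,"dz": 1.25,"roll": 0,"fingers": 255},{"dx": 2.1,"dy": 0.25,"dz": 1.35,"roll": 0,"fingers": 255},{"dx": 2.25,"dy": 0.25,"dz": 1.45,"roll": 0,"fingers": 255},{"dx": 2.6,"dy": 0.3,"dz": 1.55,"roll": 0,"fingers": 255},{"dx": 3.0,"dy": 0.35,"dz": 1.7,"roll": 0,"fingers": 255},{"dx": 3.3,"dy": 0.4,"dz": 1.8,"roll": 0,"fingers": 255},{"dx": 3.3,"dy": 0.4,"dz": 1.8,"roll": 0,"fingers": 255}])

```text
clock: 12.18
position: [0.5553, -0.2132, 0.161]
tcp_rot: [-90.0, 0.0, -83.3]
wrist_force: [-5.4, 1.0, 11.9]
opening: 0.097
```

Request:
step_arm(steps=[{"dx": 0,"dy": 0,"dz": 0,"roll": 0,"fingers": 255},{"dx": 0,"dy": 0,"dz": 0,"roll": 0,"fingers": 255},{"dx": 0,"dy": 0,"dz": 0,"roll": 0,"fingers": 255},{"dx": 0,"dy": 0,"dz": 0,"roll": 0,"fingers": 255}])

```text
clock: 12.52
position: [0.555, -0.2133, 0.161]
tcp_rot: [-90.0, 0.0, -83.3]
wrist_force: [-5.3, 0.9, 11.0]
opening: 0.097
```

Run:
```python
from h import *
d=r.get_image("wrist"); cv2.imwrite("pics/w10.png",d["frame"])
crop(r.get_image("scene"),265,170,100,100,6,"s10.png")
o=r.observe(); print(o["position"],o["opening"],o["wrist_force"],o["wrist_torque"])
```

```text
[ 0.55494381 -0.21324909  0.16094814] 0.09453875478333747 [-4.61976128  1.44439184 12.30242188] [0.11440051 1.30282374 0.01469638]
```

View pics/w10.png

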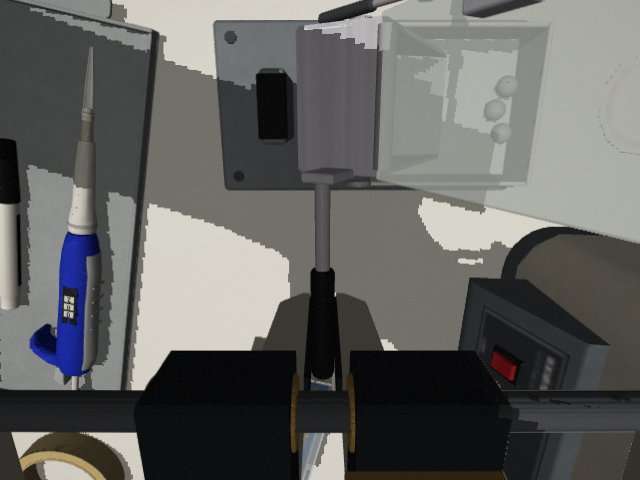

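View pics/s10.png

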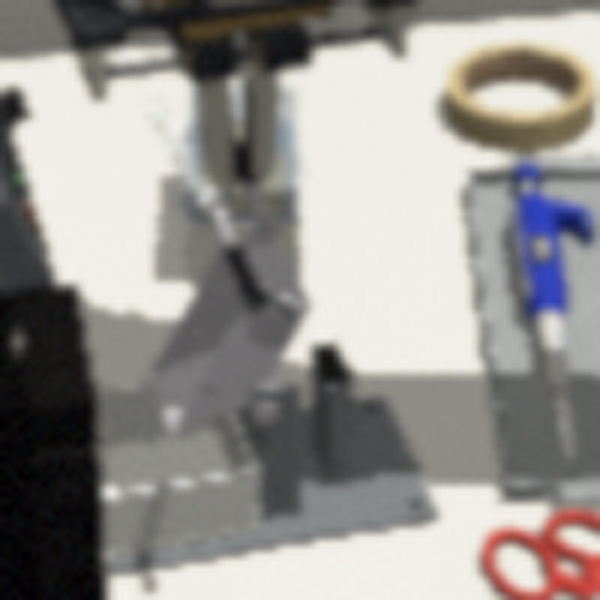

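All three balls lie in the tray, seen through the lid at (508,87), (495,110) and (501,133). Lowering back along the same arc.

Request:
step_arm(steps=[{"dx": -0.35,"dy": -0.05,"dz": -0.1,"roll": 0,"fingers": 255},{"dx": -0.7,"dy": -0.1,"dz": -0.2,"roll": 0,"fingers": 255},{"dx": -1.05,"dy": -0.1,"dz": -0.35,"roll": 0,"fingers": 255},{"dx": -1.4,"dy": -0.15,"dz": -0.5,"roll": 0,"fingers": 255},{"dx": -1.7,"dy": -0.2,"dz": -0.7,"roll": 0,"fingers": 255},{"dx": -2.05,"dy": -0.25,"dz": -0.85,"roll": 0,"fingers": 255},{"dx": -2.4,"dy": -0.3,"dz": -1.05,"roll": 0,"fingers": 255},{"dx": -2.7,"dy": -0.3,"dz": -1.3,"roll": 0,"fingers": 255},{"dx": -3.0,"dy": -0.35,"dz": -1.55,"roll": 0,"fingers": 255},{"dx": -3.3,"dy": -0.4,"dz": -1.8,"roll": 0,"fingers": 255},{"dx": -3.55,"dy": -0.4,"dz": -2.05,"roll": 0,"fingers": 255},{"dx": -3.85,"dy": -0.45,"dz": -2.3,"roll": 0,"fingers": 255}])

```text
clock: 13.62
position: [0.5172, -0.2176, 0.1363]
tcp_rot: [-90.0, -0.0, -83.3]
wrist_force: [5.1, 1.0, -2.2]
opening: 0.098
```

Request:
step_arm(steps=[{"dx": -0.25,"dy": -0.05,"dz": -0.3,"roll": 0,"fingers": 255},{"dx": -0.5,"dy": -0.05,"dz": -0.6,"roll": 0,"fingers": 255},{"dx": -0.7,"dy": -0.1,"dz": -0.95,"roll": 0,"fingers": 255},{"dx": -0.9,"dy": -0.1,"dz": -1.25,"roll": 0,"fingers": 255},{"dx": -1.1,"dy": -0.1,"dz": -1.6,"roll": 0,"fingers": 255},{"dx": -1.25,"dy": -0.15,"dz": -1.95,"roll": 0,"fingers": 255},{"dx": -1.4,"dy": -0.15,"dz": -2.3,"roll": 0,"fingers": 255},{"dx": -1.55,"dy": -0.2,"dz": -2.65,"roll": 0,"fingers": 255},{"dx": -1.65,"dy": -0.2,"dz": -3.0,"roll": 0,"fingers": 255},{"dx": -1.75,"dy": -0.2,"dz": -3.4,"roll": 0,"fingers": 255},{"dx": -1.75,"dy": -0.2,"dz": -3.4,"roll": 0,"fingers": 255}])

```text
clock: 14.53
position: [0.5007, -0.2201, 0.1038]
tcp_rot: [-89.8, -0.1, -83.3]
wrist_force: [4.6, 2.3, 12.1]
opening: 0.096
```

Run:
```python
from h import *
d=r.get_image("wrist"); cv2.imwrite("pics/w11.png",d["frame"])
o=r.observe(); print(o["clock"],o["position"],o["opening"],o["wrist_force"],o["wrist_torque"])
```

```text
14.5833 [ 0.50069489 -0.22010624  0.10379823] 0.09403145869422053 [ 4.76368489  2.68316456 14.20923083] [ 0.34652836 -1.04643739 -0.03328396]
```

View pics/w11.png

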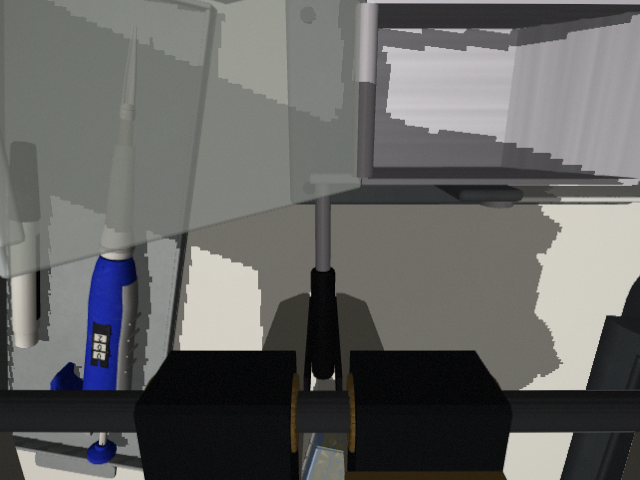

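The box is level and empty, with the lid open; the +14 N on the wrist means it is down on its rest. Letting go.

Request:
step_arm(steps=[{"dx": 0,"dy": 0,"dz": 0.05,"roll": 0,"fingers": 0},{"dx": 0,"dy": 0,"dz": 0.05,"roll": 0,"fingers": 0},{"dx": 0,"dy": 0,"dz": 0.05,"roll": 0,"fingers": 0},{"dx": 0,"dy": 0,"dz": 0.05,"roll": 0,"fingers": 0},{"dx": 0,"dy": 0,"dz": 0.05,"roll": 0,"fingers": 0},{"dx": 0,"dy": 0,"dz": 0.05,"roll": 0,"fingers": 0},{"dx": 0,"dy": 0,"dz": 1.5,"roll": 0,"fingers": 0},{"dx": 0,"dy": 0,"dz": 4,"roll": 0,"fingers": 0},{"dx": 0,"dy": 0,"dz": 7.5,"roll": 0,"fingers": 0},{"dx": 0,"dy": 0,"dz": 11,"roll": 0,"fingers": 0},{"dx": 0,"dy": 0,"dz": 14,"roll": 0,"fingers": 0},{"dx": 0,"dy": 0,"dz": 15,"roll": 0,"fingers": 0}])

```text
clock: 15.58
position: [0.5003, -0.2205, 0.2565]
tcp_rot: [-89.7, -0.1, -83.3]
wrist_force: [0.7, 0.5, -0.3]
opening: 0.906
```

Request:
step_arm(steps=[{"dx": 0,"dy": 0,"dz": 1,"roll": 0,"fingers": 0},{"dx": 0,"dy": 0,"dz": 1,"roll": 0,"fingers": 0},{"dx": 0,"dy": 0,"dz": 1,"roll": 0,"fingers": 0}])

```text
clock: 15.83
position: [0.499, -0.2193, 0.2618]
tcp_rot: [-90.0, 0.0, -83.3]
wrist_force: [-0.1, -0.0, -0.4]
opening: 0.997
```

Run:
```python
from h import *
d=r.get_image("wrist"); cv2.imwrite("pics/w12.png",d["frame"])
crop(r.get_image("scene"),265,170,100,100,6,"s12.png")
o=r.observe(); print(o["clock"],o["position"],o["opening"],o["wrist_force"])
from fit import W
p=np.load("pose.npy"); print(proj(d,[W(p,X) for X in [(75,115,98),(75,65,98),(99.2,-115,157.9),(99.2,-65,157.9)]]))
```

```text
15.9333 [ 0.49868158 -0.21920885  0.26110926] 1.001357800471086 [ 0.28424439 -0.46618591 -0.08644753]
[[ 324.00452359  258.31374849]
 [ 324.35027734  198.06532253]
 [ 279.38801838 -128.71032294]
 [ 281.81159414  -16.8938213 ]]
```

View pics/w12.png

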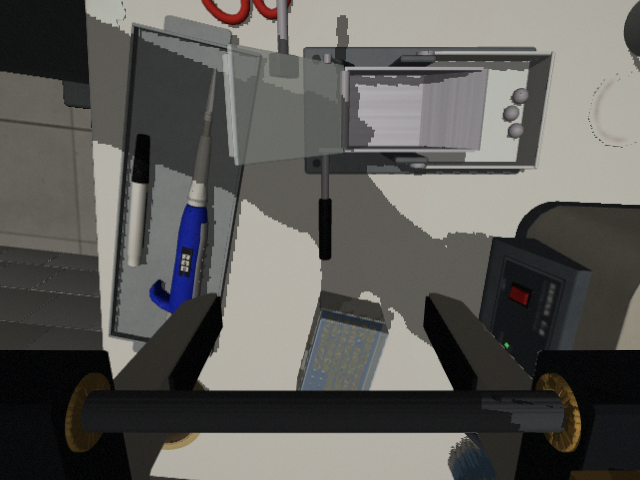

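View pics/s12.png

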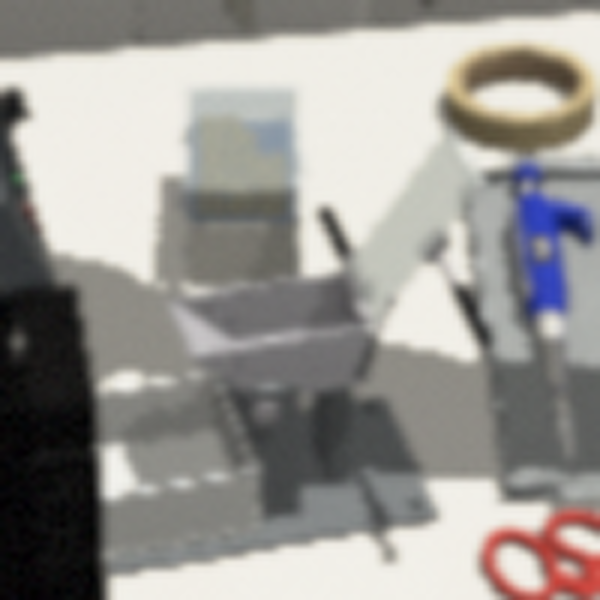

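The three balls lie in the tray at (520,96), (511,113) and (515,131). The tip sleeve spans rows 199–258 as predicted for a level box, the lid is open and the gripper is free. Handing in.

```bash
python3 -c "
from workcell import r
print(r.hand_in())"
```

```text
the job is handed in; nothing more can be done
None
```

I swung the lid back by its side lever to about 2.17 rad, worked out from the gripper's position. It snapped past its detent and stayed open once I let go. I then tipped the box to about 1.1 rad by the other lever, lowered it along the same arc onto its rest, let go and moved clear. The job was handed in at about 16 s.

- **Balls:** the last pictures show all three in the tray and the box empty.
- **Box:** the tipping lever sits where a level box should put it, within about 1 px. The lid is still open.
- **Robot:** the gripper is open above the stand, touching nothing, with the wrist force near zero. The highest wrist force I read was about 18 N.
- **Other objects:** I saw no sign of the tip box having moved. I did not re-check the slide box or the white bottle at the end, but no contact showed when the arm passed them.

My first two move calls were refused for missing keys, and the arm did not move. No check failed or disagreed.

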